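# Garnish jar to its coaster, cover on

### The job

First stand the blue garnish jar upright in the middle of the round dark coaster. Then take the wooden cover out of its brass-sided rack, lay it down flat with the knob up on the square cork mat and let go of it, then take it up again (now by its knob) and set it on the jar so that it sits seated and level. Do not tip the jar over, do not drop the jar or the cover, and leave everything else where it stands.

Things in the scene. Friction and masses are not known exactly. Their poses are not given: they have to be found in the camera images.
- jar: blue open ceramic jar, a straight round cup of outer diameter 66, inner diameter 57, height 100 mm, about 0.3 kg; loose, standing upright; origin at the centre of its underside, z up its axis
- jar_rim (a point): centre of the jar's mouth, at the height of its rim, 100 above the jar's origin
- cover: wooden cover, 0.15 kg: disc of diameter 90 mm, 8 mm thick, brass knob on its upper face, black boss (diameter 48, 6 deep, tapered rim) on its under face that goes loosely into the jar's mouth. Origin: centre of the disc's under face, which rests on the rim; x axis along the disc's axis to the knob. Starts on edge in the rack, knob away from the robot
- cover_knob (a point): centre of the cover's brass knob: a cylinder of diameter 22 and length 22 mm along the cover's x axis, from 14 to 36 from the cover's origin (6 clear of the disc's upper face, on a neck of diameter 12); this point lies at 25
- rack: fixed rack: dark wooden base 70 x 120, 6 mm thick, with two brass plates 100 long, rising to 24 above the table, either side of a slot 11 wide along the rack's y axis in which the cover stands on edge (lowest point 6 above the table, top 96); blocks in the slot stop it rolling. Origin: centre of the base's underside, z up, x towards the knob's side
- mat: square cork mat 160 x 160, 4 mm thick, fixed on the table; origin at the centre of its underside, sides along x and y
- coaster: round dark metal coaster, diameter 100, 4 mm thick, fixed on the table; origin at the centre of its underside
- coaster_top (a point): centre of the coaster's upper face
- decanter: bystander: amber ship's decanter, base diameter 180, height 200, loose; origin at the centre of its underside
- tumblers: bystander: three nested green glass tumblers in one stack, diameter 78, height 145; origin at the centre of the underside
- stirrer: bystander: stainless cocktail stirrer lying on the table, 195 long, 10 thick; origin at table height below its middle, x along it towards the broad end
- stopper_tray: bystander: black plastic tray 110 x 160 x 22; origin at the centre of its underside
- stopper: bystander: decanter stopper of cork standing in the tray, diameter 52, height 65; origin at the centre of its underside
- bitters: bystander: small bottle, diameter 56, height 150; origin at the centre of its underside
- jigger: bystander: steel double measure, diameter 48, height 85; origin at the centre of its underside

How it is judged (in metres and radians):
On the way, in this order (a step that is already met when the one before it is completed fails the run):
1. the jar stands upright and let go in the middle of the coaster (centre within 15 mm) (horizontal distance between jar and coaster_top below 0.015 m and z of jar in the frame of coaster_top below 0.003 m and angle between jar's own z axis and vertical below 0.06 rad and contact force between the fingers and jar below 0.1 N and linear speed of jar below 0.02 m/s), for 0.2 s.
2. the cover lies flat on the mat, knob up, let go (its centre at most 60 mm from the mat's centre) (horizontal distance between cover and mat below 0.06 m and z of cover in the frame of mat below 0.014 m and angle between cover's own x axis and vertical below 0.1 rad and contact force between the fingers and cover below 0.1 N and linear speed of cover below 0.02 m/s), for 0.2 s.
At the end, for the whole second after the job is handed in: The jar stands upright (within 3.4 degrees) on the coaster, its centre within 15 mm of the coaster's centre, and the cover lies on its rim, knob up, boss in the mouth: level within 2.9 degrees, its under face within 2.5 mm of the rim's height, centred within 7 mm; all at rest (horizontal distance between jar and coaster_top below 0.015 m and z of jar in the frame of coaster_top below 0.003 m and angle between jar's own z axis and vertical below 0.06 rad and linear speed of each of jar, cover below 0.02 m/s and horizontal distance between cover and jar_rim below 0.007 m and z of cover in the frame of jar_rim between -0.003 and 0.0025 m and angle between cover's own x axis and vertical below 0.05 rad); the robot touches nothing.
It fails at once if the jar tips by more than 30 degrees (angle between jar's own z axis and vertical above 0.52 rad).
It fails at once if the jar or the cover is dropped (falls freely by more than about 6 cm: faster than 1.1 m/s while not held) ((linear speed of jar above 1.1 m/s and contact force between the fingers and jar below 0.1 N) or (linear speed of cover above 1.1 m/s and contact force between the fingers and cover below 0.1 N)).
It fails at once if a bystander (decanter, tumblers, stirrer, tray, stopper, bottle, measure) is moved by more than 25 mm (distance of any of decanter, tumblers, stirrer, stopper_tray, stopper, bitters, jigger from where it was at the start of the episode above 0.025 m).
It also fails if it takes over 72 s, if anything falls off the work surface, if the arm or the gripper's body presses on something with over 40 N, if the wrist force passes 120 N, or if a joint passes its speed limit or range.

### The arm

A 6-joint arm with a two-finger parallel gripper is mounted at the origin on the work surface. World frame = base frame: x ahead of the robot, y to its left, z up, the work surface at z = 0. Lengths are in m, angles in degrees, forces in N, time in s.
With the tool pointing down it reaches from about 0.325 to 0.85 m from the base axis. Payload 15.5 kg.
Tool frame: the origin (TCP) lies at the very end of the fingers, on their centre line; the grasp point (between the pads) lies 19 mm behind it (ctrl.hold_point_z is the z of the grasp point in the tool frame, in m); z points along the fingers, y is the line along which they close (so a half turn about z gives the same grasp; the last joint's range is limited). The gripper opens to 91 mm and grips with 3 to 60 N. Pads are 32 mm wide; open, the fingers measure 118 mm over their backs; the gripper's body (76 mm by 178 mm) begins 60 mm behind the grasp point.
Start: joints at [63.913, 28.281, 77.091, -0, 74.628, -5.472], TCP at [0.22, 0.585, 0.214] pointing down, gripper open.
Joint ranges: [-166.48, 166.48], [-47.26, 123.95], [12.59, 153.08], [-70.14, 250.14], [6.76, 159.57], [-176.63, 176.63]. Speed limits (degrees/s): [108.29, 108.29, 147.25, 172.46, 172.46, 172.46].

### API

Orientations are given as a 3x3 rotation matrix whose columns are the frame's x, y, z axes.
In Python, from bench import ctrl gives the robot as it stands.
- The arm moves only by the shell command python3 -m inch 'ROWS' [FORCE]. ROWS is JSON, a list of rows, each a list of 7 numbers: the shift along the tool's x, y, z in mm, then the turn, a rotation vector about the tool's x, y, z in degrees, then the opening, from 0 (shut) to 1 (fully open). A call has 1 to 10 rows; each row shifts and turns the commanded pose from where the row before left it, along the tool's axes as they then stand; what a row does not reach is not made up. A row lasts 1/8 s, in which the tool goes at most 62.5 mm and 10.7 degrees, less where a joint would pass 70% of its speed; a pose out of reach is approached as far as the arm can. A call with a gripper value outside its range is refused whole. The fingers move at their own pace and stop on an object; FORCE is the grip in N (left out, the last holds). Time passes only in rows, so rows that do not move let the fingers close. It gives the time, the measured TCP pose, the force, the opening and the grip force at its end, in the units of the state.
- ctrl.get_obs(): the state, without advancing time (a new reading comes with each control period).
- ctrl.get_image(name): name is "scene" or "top" or "wrist"; returns the picture (480x640x3 uint8, red, green, blue); there is no depth.
- ctrl.camera_params(name): a dict with "mtx" (3x3 intrinsics, pixels), "rvec" (rotation vector, rad) and "tvec" (3), from world to camera coordinates, as OpenCV has them; the wrist camera has in their place "hand_eye" (4x4, takes a point from camera to tool coordinates, whose origin is the TCP and whose axes are the flange's). Camera axes: x right, y down, z forward; pixel columns grow to the right and rows downward; lengths in m; the calibration is good to about 2 mm. The wrist camera is an equidistant fisheye: a pixel r from the principal point sees the ray r / f radians off the axis. A picture is of the moment at which its call begins: read the wrist's pose just before it. camera_params takes no time and is no camera call.
- ctrl.close_job(): hands the job in; it is judged then, once.
Trained networks look in the newest picture that a camera, given by its name, has taken for a name from the list of things; names that differ only in an ending like _2 or _b are one class to them, and where a whole thing is asked for, a point or a joint stands for the part that bears it (a point fixed in the world has none). Each returns a list of dicts, best first, with "conf" (0 to 1); they miss things now and then, are a little off and sometimes report something else, mostly with a low value. They report only what shows in the picture. A call takes as long as a camera call.
- ctrl.search_frame(name, camera): "box" ([left, top, width, height] in pixels, round what is visible of it).
- ctrl.outline_of(name, camera): "region" (480x640 bool, what is visible of it) and "box" ([left, top, width, height] in pixels, round what is visible of it).
- ctrl.place_of(name, camera): "uv" ([column, row] in pixels: a listed point, or the origin of a listed thing).
The state is a dict: "time": time; "q": joint angles; "joint_velocities": joint speeds; "effort": joint torques, N m; "ee_pos": TCP position; "eef_rot": TCP orientation; "ft_force": force on the tool from outside, world axes, zero at the start; "wrist_torque": the same for the moment, N m; "width": finger opening in m; "finger_force": force on a finger pad.
Only numpy, scipy, OpenCV 4.12 (cv2) and the standard library are available. Lean on these libraries where they do the work, as an engineer would, in place of code of your own. Each camera call takes 0.05 s, during which the arm holds its last target. There are 200 camera calls.

## Working session

There is one attempt and no reset: what is moved stays moved. The work goes in short steps, Python scripts to look and compute and a shell command to move; the robot and the scene stay as the last step left them, time stands still between calls to the robot, and variables do not carry over. Pictures are saved under pics/ and viewed, at most 13 in all, crops included, and the job is handed in when it is done.

```bash
ls; mkdir -p pics
cat > h.py <<'E'
import numpy as np, cv2
from bench import ctrl
def ray(cam,uv):
    p=ctrl.camera_params(cam); K=np.array(p['mtx'])
    if cam=='wrist':
        o=ctrl.get_obs(); R=np.array(o['eef_rot']); t=np.array(o['ee_pos']); H=np.array(p['hand_eye'])
        d=np.array([(uv[0]-K[0,2])/K[0,0],(uv[1]-K[1,2])/K[1,1]]); r=np.linalg.norm(d)
        v=np.array([*(d/max(r,1e-9)*np.sin(r)),np.cos(r)])
        return R@H[:3,3]+t, R@H[:3,:3]@v
    Rc=cv2.Rodrigues(np.array(p['rvec'],float))[0]; tv=np.array(p['tvec'],float).ravel()
    v=np.linalg.inv(K)@[uv[0],uv[1],1]
    return -Rc.T@tv, Rc.T@v
def at_z(cam,uv,z):
    c,v=ray(cam,uv); return c+v*(z-c[2])/v[2]
def tri(rs):
    A=0;b=0
    for c,v in rs:
        v=v/np.linalg.norm(v);P=np.eye(3)-np.outer(v,v);A=A+P;b=b+P@c
    x=np.linalg.solve(A,b)
    return x,[round(float(np.linalg.norm((np.eye(3)-np.outer(v,v)/(v@v))@(x-c)))*1000,1) for c,v in rs]
E
python3 - <<'E'
from h import *
np.set_printoptions(precision=4,suppress=True)
for c in ['scene','top']:
    im=ctrl.get_image(c); cv2.imwrite(f'pics/{c}0.png',im[:,:,::-1])
    print(c,ray(c,(320,240)))
T={}
for n in ['jar','jar_rim','cover','cover_knob','rack','mat','coaster','coaster_top','decanter','tumblers','stirrer','stopper_tray','stopper','bitters','jigger']:
    for c in ['scene','top']:
        r=ctrl.place_of(n,c)[:1]
        if r:
            T[n,c]=r[0]['uv']; print(n,c,np.round(r[0]['uv'],1),round(r[0]['conf'],2),at_z(c,r[0]['uv'],{'jar_rim':.1,'cover':.05,'cover_knob':.051,'coaster_top':.004}.get(n,0)))
    if (n,'scene') in T and (n,'top') in T: print('  tri',*tri([ray(c,T[n,c]) for c in ['scene','top']]))
o=ctrl.get_obs();print(o['ee_pos'],o['eef_rot'],o['width'],ctrl.hold_point_z)
E
```

```text
pics
scene (array([1.5693, 0.4642, 1.0365]), array([-0.6674, -0.3182, -0.6734]))
top (array([ 0.4465, -0.0036,  1.2048]), array([ 0.1623,  0.0087, -0.9867]))
jar scene [318.7 262. ] 0.88 [0.619  0.0068 0.    ]
jar top [320.4 251.2] 0.76 [0.6156 0.0055 0.    ]
  tri [ 0.6161  0.0055 -0.0031] [0.0, 0.0]
jar_rim scene [321.7 232.3] 0.78 [0.6142 0.0136 0.1   ]
jar_rim top [318.2 246.5] 0.7 [0.6127 0.0101 0.1   ]
  tri [0.6125 0.0113 0.0979] [1.3, 1.3]
cover scene [333.6 207.1] 0.75 [ 0.4568 -0.0245  0.05  ]
cover top [326.2 311.7] 0.84 [ 0.4619 -0.0115  0.05  ]
  tri [ 0.4638 -0.0161  0.0578] [5.0, 5.0]
cover_knob scene [329.  216.4] 0.75 [ 0.4986 -0.0192  0.051 ]
cover_knob top [333.5 301.5] 0.64 [ 0.4866 -0.0287  0.051 ]
  tri [ 0.4862 -0.0271  0.0389] [2.1, 2.1]
rack scene [333.5 224.3] 0.74 [ 0.4688 -0.0191  0.    ]
rack top [325.4 308.8] 0.85 [ 0.4698 -0.0097  0.    ]
  tri [ 0.4713 -0.0135  0.0039] [4.1, 4.1]
mat scene [428.4 257.7] 0.9 [0.4871 0.2561 0.    ]
mat top [220.4 299.2] 0.7 [0.4893 0.2551 0.    ]
  tri [0.4889 0.2556 0.0013] [0.9, 0.9]
coaster scene [249.3 210.4] 0.87 [ 
[... 829 characters left out ...]
opper_tray top [355.3 193.3] 0.88 [ 0.7699 -0.0829  0.    ]
  tri [ 0.7708 -0.0852  0.0008] [2.6, 2.6]
stopper scene [258.1 291.2] 0.61 [ 0.7718 -0.0838  0.    ]
stopper top [354.6 186.2] 0.81 [ 0.789 -0.081  0.   ]
  tri [ 0.7838 -0.0781  0.0149] [2.1, 2.1]
bitters scene [397.4 315.7] 0.65 [0.7035 0.2486 0.    ]
bitters top [226.7 216.3] 0.6 [0.7027 0.2497 0.    ]
  tri [ 0.703   0.2491 -0.0002] [0.7, 0.7]
jigger scene [219.4 248.6] 0.72 [ 0.6824 -0.2512  0.    ]
jigger top [419.5 228.8] 0.74 [ 0.6784 -0.2493  0.    ]
  tri [ 0.6797 -0.2514 -0.0028] [1.6, 1.6]
[0.22   0.585  0.2139] [[-0.936   0.3521 -0.    ]
 [ 0.3521  0.936  -0.    ]
 [ 0.     -0.0001 -1.    ]] 0.09128023912098326 -0.0188
```

View pics/top0.png

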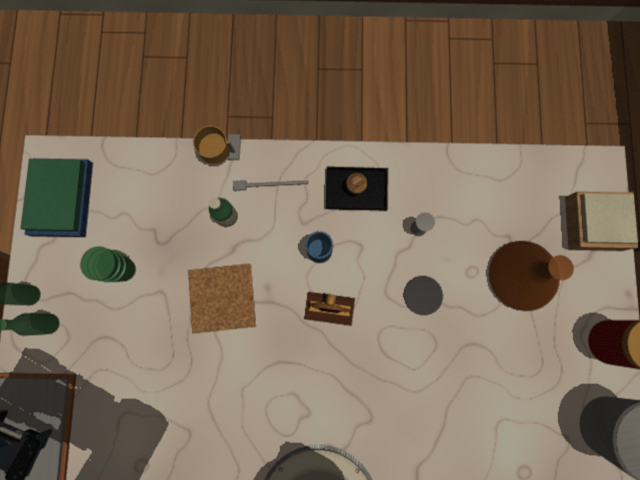

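View pics/scene0.png

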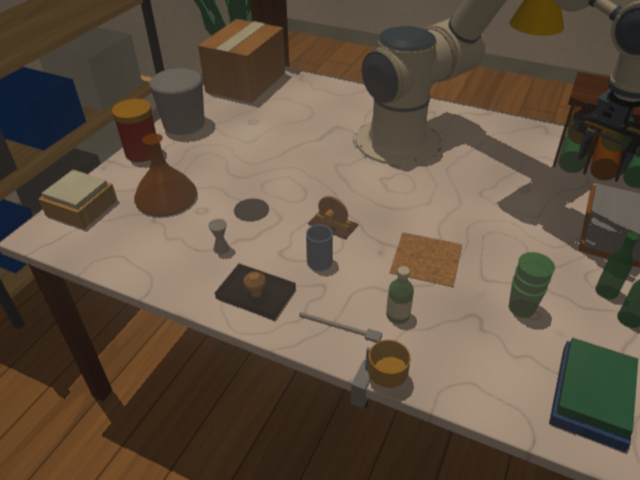

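The top view shows the jar at about (319,247), the rack and cover at (330,308), the mat at (222,298) and the coaster at (423,295). The scene view agrees. The network hits match both pictures, apart from the decanter in the scene view. Next I move above the jar and rack for a close look.

```bash
python3 -m inch '[[-48,-36,-3,0,0,0,1],[-48,-36,-3,0,0,0,1],[-48,-36,-3,0,0,0,1],[-48,-36,-3,0,0,0,1],[-48,-36,-3,0,0,0,1],[-48,-36,-3,0,0,0,1],[-48,-36,-3,0,0,0,1],[-48,-36,-3,0,0,0,1],[-48,-36,-3,0,0,0,1],[-48,-36,-3,0,0,0,1]]' 20; python3 -m inch '[[0,0,0,0,0,-10.3,1],[0,0,0,0,0,-10.3,1],[0,0,0,0,0,0,1],[0,0,0,0,0,0,1]]'
cat > w.py <<'E'
import sys
from h import *
np.set_printoptions(precision=4,suppress=True)
o=ctrl.get_obs();print(o['ee_pos'],o['eef_rot'],o['q'],o['time'])
im=ctrl.get_image('wrist'); cv2.imwrite(f'pics/{sys.argv[1]}.png',im[:,:,::-1])
for a in sys.argv[2:]:
    n,z=a.split('='); r=ctrl.place_of(n,'wrist')[:2]
    for q in r: print(n,np.round(q['uv'],1),round(q['conf'],2),at_z('wrist',q['uv'],float(z)))
E
python3 w.py w1 jar=0 jar_rim=.1 cover=.051 cover_knob=.051 rack=0
```

```text
time: 2.85
ee_pos: [0.5435, 0.0771, 0.2442]
eef_rot: [[-0.936, 0.352, 0.0], [0.352, 0.936, 0.0], [-0.0, 0.0, -1.0]]
ft_force: [0.5, 2.0, -0.0]
width: 0.0913
finger_force: 0.0
time: 3.35
ee_pos: [0.5425, 0.0792, 0.244]
eef_rot: [[-1.0, 0.004, 0.0], [0.004, 1.0, -0.0], [-0.0, -0.0, -1.0]]
ft_force: [-0.0, -0.1, 1.2]
width: 0.0911
finger_force: 0.0
[0.5425 0.0792 0.244 ] [[-1.      0.0043  0.    ]
 [ 0.0043  1.     -0.    ]
 [-0.     -0.     -1.    ]] [  2.0621  20.4008  85.6099  -0.0005  73.9871 -87.6897] 3.35
jar [261.7 275.2] 0.57 [0.6213 0.0096 0.    ]
jar_rim [245.7 308.2] 0.73 [0.618  0.0091 0.1   ]
cover [217.5 144.9] 0.95 [ 0.4663 -0.0221  0.051 ]
cover_knob [217.1 172.8] 0.96 [ 0.4945 -0.0235  0.051 ]
rack [229.8 149. ] 0.82 [ 0.4716 -0.0221  0.    ]
```

View pics/w1.png

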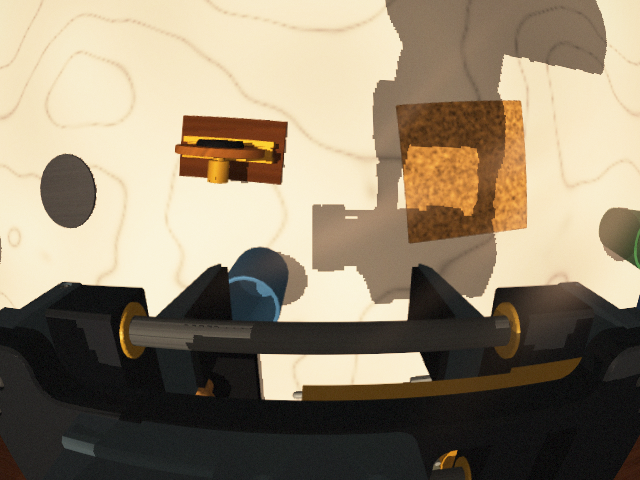

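The wrist view shows the jar's rim at about (246,300), the knob at (217,173), the coaster at (68,190) and the mat at (465,170). The network points fit. Now I grasp the jar.

```bash
python3 -m inch '[[-37,-35,0,0,0,0,1],[-36,-35,0,0,0,0,1],[0,0,50,0,0,0,1],[0,0,50,0,0,0,1],[0,0,50,0,0,0,1],[0,0,48,0,0,0,1],[0,0,0,0,0,0,1]]' 20; python3 -m inch '[[0,0,0,0,0,0,0],[0,0,0,0,0,0,0],[0,0,0,0,0,0,0],[0,0,0,0,0,0,0],[0,0,0,0,0,0,0],[0,0,0,0,0,0,0]]'
```

```text
time: 4.53
ee_pos: [0.6133, 0.0092, 0.0432]
eef_rot: [[-1.0, 0.001, -0.006], [0.001, 1.0, 0.001], [0.006, 0.001, -1.0]]
ft_force: [-0.5, 0.9, 0.1]
width: 0.0912
finger_force: 0.0
time: 5.28
ee_pos: [0.6166, 0.0089, 0.0476]
eef_rot: [[-1.0, 0.0, 0.003], [0.0, 1.0, -0.0], [-0.003, -0.0, -1.0]]
ft_force: [-0.7, 0.3, 9.8]
width: 0.067
finger_force: 20.0
```

```bash
python3 -m inch '[[0,0,-20,0,0,0,0],[0,0,-30,0,0,0,0],[21,-54,0,0,0,0,0],[21,-54,0,0,0,0,0],[21,-54,0,0,0,0,0],[21,-54,0,0,0,0,0],[21,-54,0,0,0,0,0],[0,0,0,0,0,0,0],[0,0,0,0,0,0,0],[0,0,0,0,0,0,0]]'
python3 - <<'E'
from h import *
np.set_printoptions(precision=4,suppress=True)
T={}
for c in ['top','scene']:
    ctrl.get_image(c)
    for n,z in [('jar',.05),('jar_rim',.15),('coaster',0)]:
        for q in ctrl.place_of(n,c)[:1]: T[n,c]=q['uv'];print(n,c,q['conf'],at_z(c,q['uv'],z))
for n in ['jar','jar_rim','coaster']:
    try: print(n,tri([ray(c,T[n,c]) for c in ['top','scene']]))
    except KeyError: pass
print(ctrl.get_obs()['ee_pos'],ctrl.get_obs()['ft_force'])
E
```

```text
time: 6.52
ee_pos: [0.5108, -0.2599, 0.0961]
eef_rot: [[-1.0, -0.001, 0.0], [-0.001, 1.0, 0.0], [-0.0, 0.0, -1.0]]
ft_force: [0.1, 0.0, -4.6]
width: 0.0669
finger_force: 20.0
jar_rim top 0.57 [ 0.5451 -0.4475  0.15  ]
coaster top 0.37 [ 0.5104 -0.2627  0.    ]
jar scene 0.74 [ 0.5083 -0.2614  0.05  ]
jar_rim scene 0.62 [0.8978 0.1871 0.15  ]
coaster scene 0.63 [ 0.4989 -0.2666  0.    ]
jar_rim (array([ 0.5928, -0.2108, -0.087 ]), [312.3, 312.3])
coaster (array([ 0.5096, -0.26  ,  0.0102]), [0.6, 0.6])
[ 0.5106 -0.2608  0.0959] [ 0.2592  0.7068 -3.829 ]
```

```bash
python3 -m inch '[[0,0,25,0,0,0,0],[0,0,13,0,0,0,0],[0,0,4,0,0,0,0],[0,0,2,0,0,0,0],[0,0,0,0,0,0,0],[0,0,0,0,0,0,0],[0,0,0,0,0,0,0]]'
```

```text
time: 7.8
ee_pos: [0.5107, -0.261, 0.0522]
eef_rot: [[-1.0, 0.0, 0.0], [0.0, 1.0, -0.0], [-0.0, -0.0, -1.0]]
ft_force: [-0.5, -0.6, -4.0]
width: 0.0669
finger_force: 20.0
```

```bash
python3 -m inch '[[0,0,1,0,0,0,0],[0,0,1,0,0,0,0],[0,0,0.5,0,0,0,0],[0,0,0,0,0,0,0],[0,0,0,0,0,0,0]]'
```

```text
time: 8.43
ee_pos: [0.5107, -0.2612, 0.0509]
eef_rot: [[-1.0, 0.0, 0.001], [0.0, 1.0, -0.001], [-0.001, -0.001, -1.0]]
ft_force: [-7.4, 1.9, 24.1]
width: 0.0671
finger_force: 20.0
```

```bash
python3 -m inch '[[0,0,-0.8,0,0,0,0],[0,0,0,0,0,0,1],[0,0,0,0,0,0,1],[0,0,0,0,0,0,1],[0,0,0,0,0,0,1],[0,0,0,0,0,0,1]]'; python3 -m inch '[[0,0,-30,0,0,0,1],[0,0,-50,0,0,0,1],[0,0,-60,0,0,0,1],[0,0,-60,0,0,0,1],[0,0,0,0,0,0,1],[0,0,0,0,0,0,1]]'
python3 - <<'E'
from h import *
np.set_printoptions(precision=4,suppress=True)
T={}
for c in ['top','scene']:
    ctrl.get_image(c)
    for n,z in [('jar',.004),('jar_rim',.104)]:
        for q in ctrl.place_of(n,c)[:1]: T[n,c]=q['uv'];print(n,c,q['conf'],at_z(c,q['uv'],z))
print(ctrl.get_obs()['ee_pos'],ctrl.get_obs()['ft_force'])
E
python3 w.py w2 jar=.004 jar_rim=.104 cover=.051 cover_knob=.051
```

```text
time: 9.18
ee_pos: [0.5105, -0.2609, 0.0502]
eef_rot: [[-1.0, 0.0, -0.0], [0.0, 1.0, 0.0], [0.0, 0.0, -1.0]]
ft_force: [0.3, 0.6, -0.4]
width: 0.0908
finger_force: 0.0
time: 9.93
ee_pos: [0.5102, -0.2608, 0.2499]
eef_rot: [[-1.0, 0.0, -0.0], [0.0, 1.0, 0.0], [0.0, 0.0, -1.0]]
ft_force: [-0.3, 0.1, 0.0]
width: 0.0911
finger_force: 0.0
jar top 0.78 [ 0.5071 -0.2605  0.004 ]
jar_rim top 0.62 [ 0.5072 -0.2591  0.104 ]
jar scene 0.89 [ 0.5071 -0.2672  0.004 ]
jar_rim scene 0.73 [ 0.5224 -0.258   0.104 ]
[ 0.5102 -0.2608  0.2493] [-0.3444  0.3592 -0.1228]
[ 0.5102 -0.2608  0.2493] [[-1.      0.0003 -0.0014]
 [ 0.0003  1.      0.0009]
 [ 0.0014  0.0009 -1.    ]] [ -33.0448   22.2305   81.7147    0.0003   76.1474 -123.0285] 10.225
jar [319.6 212.2] 0.78 [ 0.513  -0.2608  0.004 ]
jar_rim [320.3 232.3] 0.68 [ 0.5125 -0.2602  0.104 ]
cover [534.9 185. ] 0.56 [ 0.4691 -0.0192  0.051 ]
cover_knob [532.  204.5] 0.64 [ 0.4915 -0.0208  0.051 ]
```

Run:
```python
from h import *
np.set_printoptions(precision=4,suppress=True)
print(np.array(ctrl.camera_params('wrist')['hand_eye']))
for c in ['wrist','top']:
    ctrl.get_image(c)
    for n,z in [('rack',.006),('cover',.051)]:
        for r in ctrl.outline_of(n,c)[:1]:
            m=np.array(r['region'],np.uint8); ys,xs=np.nonzero(m)
            P=np.array([at_z(c,(u,v),z)[:2] for u,v in zip(xs,ys)],np.float32)
            rc=cv2.minAreaRect(P*1000); print(c,n,r['conf'],rc, m.sum())
            b=cv2.boxPoints(rc); e=[b[1]-b[0],b[2]-b[1]]; e=max(e,key=np.linalg.norm); e=e*np.sign(e[1]); print(' yaw',np.degrees(np.arctan2(-e[0],e[1])))
```

```text
[[ 0.0009 -0.964  -0.2658  0.075 ]
 [ 1.      0.0012 -0.0006  0.0001]
 [ 0.0009 -0.2658  0.964  -0.1712]
 [ 0.      0.      0.      1.    ]]Traceback (most recent call last):
  File "<stdin>", line 9, in <module>
  File "h.py", line 14, in at_z
    c,v=ray(cam,uv); return c+v*(z-c[2])/v[2]
        ~~~^^^^^^^^
  File "h.py", line 6, in ray
    o=ctrl.get_obs(); R=np.array(o['eef_rot']); t=np.array(o['ee_pos']); H=np.array(p['hand_eye'])
ValueError: time passes only in moves, steps and waits
```

```bash
python3 -m inch '[[-15,58,8,0,0,0,1],[-15,58,8,0,0,0,1],[-15,58,8,0,0,0,1],[-15,57,8,0,0,6,1],[0,0,0,0,9,0,1],[0,0,0,0,9,0,1],[0,0,0,0,9,0,1],[0,0,0,0,9,0,1],[0,0,0,0,9,0,1],[0,0,0,0,0,0,1]]'; python3 -m inch '[[0,0,0,0,0,0,1],[0,0,0,0,0,0,1]]'
python3 - <<'E'
s=open('h.py').read()
s=s.replace("o=ctrl.get_obs(); R=","o=OBS(); R=").replace("def ray","import functools\n@functools.lru_cache\ndef OBS(): return ctrl.get_obs()\n@functools.lru_cache\ndef PAR(c): return ctrl.camera_params(c)\ndef ray").replace("p=ctrl.camera_params(cam)","p=PAR(cam)")
open('h.py','w').write(s)
E
cat > m.py <<'E'
from h import *
import sys
np.set_printoptions(precision=4,suppress=True)
print(OBS()['ee_pos'],OBS()['eef_rot'],OBS()['q'])
im=ctrl.get_image('wrist'); cv2.imwrite(f'pics/{sys.argv[1]}.png',im[:,:,::-1])
for n in ['cover','cover_knob','rack']:
    for q in ctrl.place_of(n,'wrist')[:1]: print(n,q['uv'],round(q['conf'],2),at_z('wrist',q['uv'],0 if n=='rack' else .051))
for n,z in [('rack',.006),('cover',.051)]:
    for r in ctrl.outline_of(n,'wrist')[:1]:
        m=np.array(r['region'],np.uint8); cs=cv2.findContours(m,0,1)[0]
        P=np.array([at_z('wrist',(p[0][0],p[0][1]),z)[:2] for k in cs for p in k],np.float32)*1000
        rc=cv2.minAreaRect(P); b=cv2.boxPoints(rc); e=max([b[1]-b[0],b[2]-b[1]],key=np.linalg.norm); e=e*np.sign(e[1])
        print(n,r['conf'],rc,'yaw',np.degrees(np.arctan2(-e[0],e[1])))
E
python3 m.py w3
```

```text
time: 11.82
ee_pos: [0.5707, -0.03, 0.2148]
eef_rot: [[-0.699, 0.105, -0.707], [0.074, 0.994, 0.075], [0.711, 0.0, -0.703]]
ft_force: [0.7, 0.4, 0.5]
width: 0.0913
finger_force: 0.0
time: 12.08
ee_pos: [0.5706, -0.03, 0.2198]
eef_rot: [[-0.706, 0.105, -0.7], [0.074, 0.994, 0.074], [0.704, -0.0, -0.71]]
ft_force: [0.5, 1.0, 0.2]
width: 0.091
finger_force: 0.0
[ 0.5706 -0.03    0.2198] [[-0.7062  0.1048 -0.7002]
 [ 0.0744  0.9945  0.0737]
 [ 0.7041 -0.0001 -0.7101]] [ -8.086   49.5926  48.8843  -1.8136 126.2476 -92.5418]
cover [319.5, 260.9] 0.66 [ 0.4658 -0.0192  0.051 ]
cover_knob [317.6, 286.5] 0.59 [ 0.4941 -0.0241  0.051 ]
rack [316.5, 286.1] 0.83 [ 0.4722 -0.0234  0.    ]
rack 0.94 ((471.6020202636719, -20.22138214111328), (120.24525451660156, 71.11805725097656), 83.31409454345703) yaw -6.6858916
cover 0.85 ((468.5129699707031, -19.426517486572266), (81.14016723632812, 68.14285278320312), 47.557151794433594) yaw -42.442856
```

View pics/w3.png

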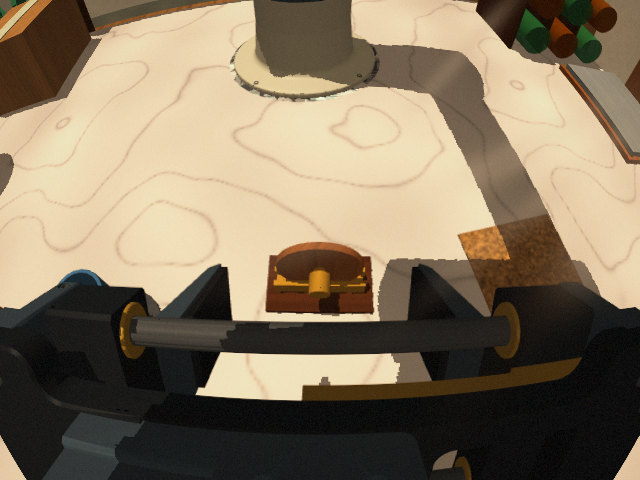

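The tilted view shows the rack centred at (319,286) and the knob at (318,284). The rack's rectangle fit comes out at 120 x 71 mm with a yaw of -6.7°, which matches the given size. I grasp the knob with the tool tilted 45°, so that a 90° turn later lays the cover flat.

```bash
python3 -m inch '[[-35,-0.5,0,0,0,0.7,1],[-35.6,-0.5,0,0,0,0,1],[0,0,50,0,0,0,1],[0,0,50,0,0,0,1],[0,0,50,0,0,0,1],[0,0,20,0,0,0,1],[0,0,0,0,0,0,1],[0,0,0,0,0,0,1],[0,0,0,0,0,0,1]]'
python3 m.py w4
```

```text
time: 13.5
ee_pos: [0.5016, -0.0242, 0.0486]
eef_rot: [[-0.703, 0.113, -0.702], [0.087, 0.994, 0.074], [0.706, -0.009, -0.708]]
ft_force: [0.2, -0.7, -0.6]
width: 0.0914
finger_force: 0.0
[ 0.5016 -0.0242  0.0486] [[-0.7033  0.1134 -0.7018]
 [ 0.0865  0.9935  0.0739]
 [ 0.7057 -0.0087 -0.7085]] [ -8.3922  54.5156  67.6804  -1.7227 102.661  -91.3557]
cover [322.5, 237.6] 0.84 [ 0.4686 -0.019   0.051 ]
cover_knob [318.0, 276.7] 0.75 [ 0.4911 -0.0239  0.051 ]
rack 0.74 ((466.0830383300781, -255.4135284423828), (15.520148277282715, 41.70972442626953), 18.39599609375) yaw 18.395962
cover 0.57 ((463.4017028808594, -18.700210571289062), (85.05174255371094, 76.9561996459961), 46.43250274658203) yaw -43.567505
```

View pics/w4.png

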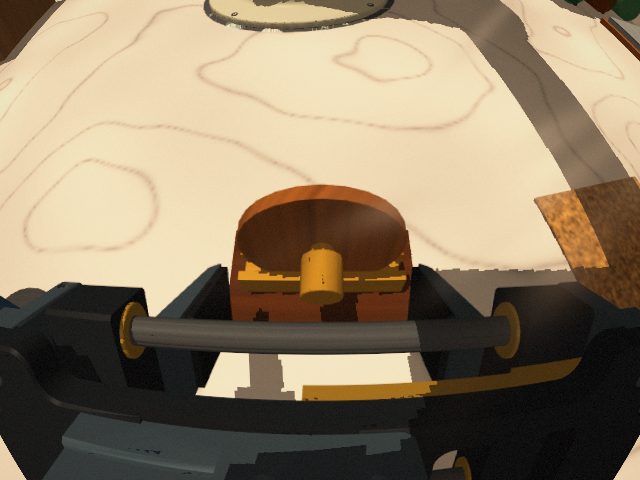

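The knob sits at (321,275), centred between the fingers, and the disc is clear of the tips. I advance the last 14 mm and close gently.

```bash
python3 -m inch '[[0,0,7,0,0,0,1],[0,0,7,0,0,0,1],[0,0,0,0,0,0,1],[0,0,0,0,0,0,0],[0,0,0,0,0,0,0],[0,0,0,0,0,0,0],[0,0,0,0,0,0,0],[0,0,0,0,0,0,0],[0,0,0,0,0,0,0],[0,0,0,0,0,0,0]]' 30; python3 -m inch '[[0,0,0,0,0,0,0],[0,0,0,0,0,0,0]]'
```

```text
time: 15.05
ee_pos: [0.4906, -0.023, 0.0382]
eef_rot: [[-0.702, 0.113, -0.703], [0.086, 0.994, 0.074], [0.707, -0.009, -0.707]]
ft_force: [0.8, -0.0, -0.8]
width: 0.0239
finger_force: 0.0
time: 15.3
ee_pos: [0.4907, -0.023, 0.0382]
eef_rot: [[-0.702, 0.113, -0.703], [0.086, 0.994, 0.074], [0.707, -0.009, -0.707]]
ft_force: [0.3, 0.7, 0.2]
width: 0.0209
finger_force: 30.0
```

```bash
python3 -m inch '[[0,0,0,0,0,0,0],[7,0,-7,0,0,0,0],[10,0,-10,0,0,0,0],[14,0,-14,0,0,0,0],[20,0,-20,0,0,0,0],[25,0,-25,0,0,0,0],[30,0,-30,0,0,0,0],[0,0,0,0,0,0,0],[0,0,0,0,0,0,0]]' 40
python3 - <<'E'
from h import *
im=ctrl.get_image('wrist'); im2=ctrl.get_image('scene')
cv2.imwrite('pics/w5.png',np.hstack([cv2.resize(im,(400,300)),cv2.resize(im2[130:310,200:440],(400,300))])[:,:,::-1])
E
```

```text
time: 16.42
ee_pos: [0.4906, -0.0217, 0.1884]
eef_rot: [[-0.702, 0.113, -0.703], [0.086, 0.994, 0.074], [0.707, -0.009, -0.708]]
ft_force: [0.7, -0.7, -2.1]
width: 0.021
finger_force: 40.0
```

View pics/w5.png

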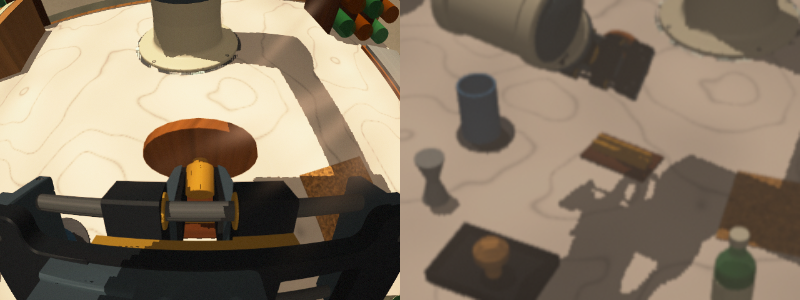

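The left half shows the cover held by its knob at (200,180). The right half shows the rack empty and the jar upright on the coaster. Next I turn the cover knob-up.

```bash
python3 -m inch '[[0,0,0,0,-10,0,0],[0,0,0,0,-10,0,0],[0,0,0,0,-10,0,0],[0,0,0,0,-10,0,0],[0,0,0,0,-10,0,0],[0,0,0,0,-10,0,0],[0,0,0,0,-10,0,0],[0,0,0,0,-10,0,0],[0,0,0,0,-10,0,0],[0,0,0,0,0,0,0]]' ; python3 -m inch '[[0,0,0,0,0,0,0],[0,0,0,0,0,0,0]]'; python3 -c "
from bench import ctrl; print(ctrl.get_obs()['q'])"
```

```text
time: 17.77
ee_pos: [0.4925, -0.011, 0.1907]
eef_rot: [[-0.824, 0.089, 0.56], [0.088, 0.996, -0.029], [-0.56, 0.025, -0.828]]
ft_force: [0.8, 0.6, -1.1]
width: 0.0208
finger_force: 40.0
time: 18.02
ee_pos: [0.4938, -0.0112, 0.1914]
eef_rot: [[-0.823, 0.088, 0.562], [0.086, 0.996, -0.03], [-0.562, 0.024, -0.827]]
ft_force: [0.4, 0.3, -1.4]
width: 0.0208
finger_force: 40.0
[ -11.75209587   10.69230728  125.82327427   27.17404464   10.73560826
 -121.55405577]
```

The tilt saturated at 34° because joint 5 is near its limit. I'll carry the cover to the mat with the tool pointing radially, then let the mat level the cover by pivoting it about the pads.

```bash
python3 -m inch '[[1,56,0,-4.3,0.2,-6.3,0],[1,56,0,-4.3,0.2,-6.3,0],[1,56,0,-4.3,0.2,-6.3,0],[1,56,0,-4.3,0.2,-6.3,0],[0,56,0,0,0,0,0],[0,0,0,0,0,0,0],[0,0,0,0,0,0,0]]' ; python3 -c "
from bench import ctrl; print(ctrl.get_obs()['q'])"
```

```text
time: 18.9
ee_pos: [0.4526, 0.234, 0.1939]
eef_rot: [[-0.756, -0.43, 0.493], [-0.346, 0.903, 0.256], [-0.555, 0.023, -0.831]]
ft_force: [-0.6, 0.7, -1.4]
width: 0.0211
finger_force: 40.0
[  16.33695491   11.41637975  123.37572778   27.42517844   13.4108283
 -123.65703336]
```

```bash
python3 -m inch '[[-28,0,19,0,0,0,0],[-28,0,19,0,0,0,0],[0,0,0,3.8,-0.1,5.6,0],[0,0,0,0,-6,0,0],[0,0,0,0,-5,0,0],[0,0,0,0,0,0,0],[0,0,0,0,0,0,0],[0,0,0,0,0,0,0]]' ; python3 -c "
from bench import ctrl; print(ctrl.get_obs()['q'])"
```

```text
time: 19.9
ee_pos: [0.5127, 0.2641, 0.1994]
eef_rot: [[-0.729, -0.387, 0.565], [-0.278, 0.921, 0.273], [-0.626, 0.042, -0.779]]
ft_force: [0.3, 0.4, -1.2]
width: 0.021
finger_force: 40.0
[  18.49845022   15.97459996  119.36249033   37.32524058    7.57534995
 -128.92837459]
```

```bash
python3 -m inch '[[20,-1.3,25,0,0,0,0],[20,-1.3,25,0,0,0,0],[20,-1.3,25,0,0,0,0],[13,-0.8,16,0,0,0,0],[0,0,0,0,0,0,0],[0,0,0,0,0,0,0],[0,0,0,0,0,0,0]]' ; python3 -c "
from bench import ctrl; print(ctrl.get_obs()['q'])
import cv2
cv2.imwrite('pics/w6.png',cv2.resize(ctrl.get_image('scene')[130:310,330:570],(800,600))[:,:,::-1])"
```

```text
time: 20.78
ee_pos: [0.518, 0.2682, 0.1471]
eef_rot: [[-0.75, -0.402, 0.525], [-0.288, 0.913, 0.288], [-0.596, 0.065, -0.801]]
ft_force: [0.3, 0.3, -0.6]
width: 0.021
finger_force: 40.0
[  17.37586705   22.65561965  120.30620603   83.54115356    6.82101847
 -176.43010299]
```

View pics/w6.png

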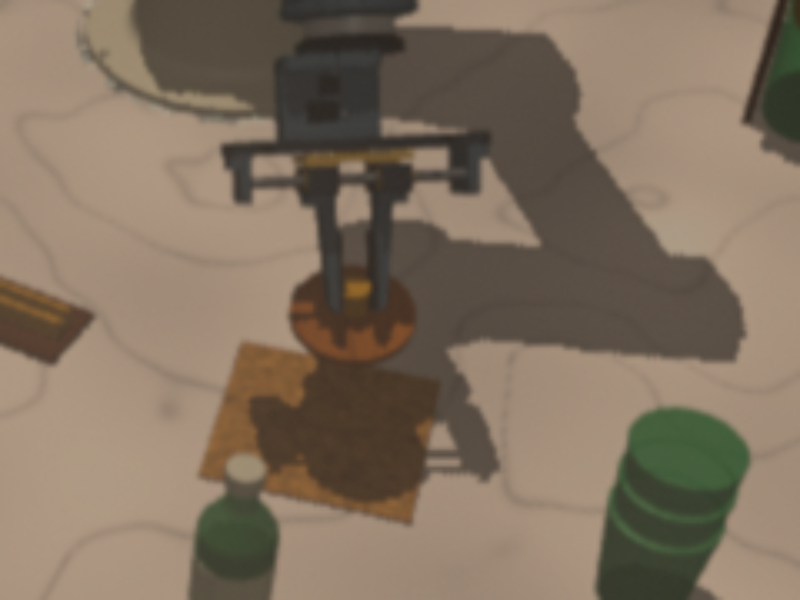

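The picture shows the cover knob-up at (352,315), tilted, above the near part of the mat at (320,430). Joints 4 and 6 are winding up near the singularity. I'll back the tilt off, then descend with less tilt.

```bash
python3 -m inch '[[0,0,0,0,8,0,0],[0,0,0,0,8,0,0],[0,0,0,0,0,0,0],[0,0,0,0,0,0,0],[0,0,0,0,0,0,0]]' ; python3 -c "
from bench import ctrl; print(ctrl.get_obs()['q'])"
```

```text
time: 21.45
ee_pos: [0.5182, 0.2947, 0.1534]
eef_rot: [[-0.77, -0.441, 0.462], [-0.306, 0.89, 0.339], [-0.561, 0.12, -0.819]]
ft_force: [0.2, 0.1, -1.0]
width: 0.0209
finger_force: 40.0
[  17.59930511   22.26630911  116.392781     53.93596057   13.10885182
 -146.63735598]
```

```bash
cat > r.py <<'E'
import sys
from h import *
from scipy.spatial.transform import Rotation as Q
f,t,x,y,z=map(float,sys.argv[1:])
o=ctrl.get_obs();R=np.array(o['eef_rot']);p=np.array(o['ee_pos'])
c,s=np.cos(np.radians(f)),np.sin(np.radians(f))
Rt=Q.from_matrix(np.array([[-c,-s,0],[-s,c,0],[0,0,-1.]])).as_matrix()@Q.from_rotvec([0,-t,0],degrees=True).as_matrix()
print('rot',np.round(Q.from_matrix(R.T@Rt).as_rotvec(degrees=True),1),'shift before rot',np.round(1000*R.T@(np.array([x,y,z])-p),1),'after',np.round(1000*Rt.T@(np.array([x,y,z])-p),1));print(np.round(o['q'],1),np.round(p,4),np.round(R[:,2],3),round(o['time'],1))
E
python3 r.py 21.8 25 .515 .27 .1
```

```text
rot [8.2 9.1 0.5] shift before rot [ 40.  -27.   33.9] after [ 33.6 -21.8  43.3]
[  17.6   22.3  116.4   53.9   13.1 -146.6] [0.5182 0.2947 0.1534] [ 0.462  0.339 -0.819] 21.4
```

```bash
python3 -m inch '[[0,0,0,4.1,4.6,0.3,0],[0,0,0,4.1,4.5,0.2,0],[17,-11,22,0,0,0,0],[17,-11,21,0,0,0,0],[0,0,0,0,0,0,0],[0,0,0,0,0,0,0]]' ; python3 r.py 21.8 25 .515 .27 .05
```

```text
time: 22.2
ee_pos: [0.5119, 0.2906, 0.1045]
eef_rot: [[-0.802, -0.432, 0.413], [-0.33, 0.896, 0.297], [-0.498, 0.102, -0.861]]
ft_force: [-0.3, 0.2, -0.9]
width: 0.0207
finger_force: 40.0
rot [7.  4.8 0.8] shift before rot [ 31.5 -25.4  42. ] after [ 27.4 -20.3  47.3]
[  18.5   27.2  116.3   51.2   11.1 -144. ] [0.5119 0.2906 0.1045] [ 0.413  0.297 -0.861] 22.2
```

```bash
python3 -m inch '[[0,0,0,1.5,1.5,0.1,0],[0,0,0,1.5,1.5,0.1,0],[0,0,0,1.5,1.5,0.1,0],[0,0,0,1.5,1.5,0.1,0],[0,0,0,1,0,0,0],[0,0,0,0,0,0,0]]' ; python3 r.py 21.8 25 .515 .27 .05
```

```text
time: 22.95
ee_pos: [0.5115, 0.2916, 0.1048]
eef_rot: [[-0.842, -0.384, 0.379], [-0.348, 0.923, 0.162], [-0.412, 0.004, -0.911]]
ft_force: [-0.0, 0.6, -1.7]
width: 0.021
finger_force: 40.0
rot [ 0.6 -0.7  0.6] shift before rot [ 27.2 -21.5  47.7] after [ 27.5 -21.3  47.6]
[ 24.1  26.8 110.9  -1.3  18.  -87.3] [0.5115 0.2916 0.1048] [ 0.379  0.162 -0.911] 22.9
```

```bash
python3 -m inch '[[12,-10,22,0,0,0,0],[12,-10,21,0,0,0,0],[0,0,0,0,-3,0,0],[0,0,0,0,-3,0,0],[0,0,0,0,0,0,0],[0,0,0,0,0,0,0]]' ; python3 r.py 21.8 25 .515 .27 .04
```

```text
time: 23.7
ee_pos: [0.5265, 0.2764, 0.0763]
eef_rot: [[-0.816, -0.385, 0.431], [-0.337, 0.923, 0.187], [-0.47, 0.008, -0.883]]
ft_force: [0.4, 0.2, -1.3]
width: 0.0208
finger_force: 40.0
rot [0.8 3.  0.6] shift before rot [28.6 -1.7 25.9] after [27.1 -1.7 27.4]
[ 21.3  30.5 114.7   8.6   6.8 -99.5] [0.5265 0.2764 0.0763] [ 0.431  0.187 -0.883] 23.7
```

```bash
python3 -m inch '[[0,0,0,0,3,0,0],[0,0,0,0,3,0,0],[4,0,9,0,0,0,0],[4,0,9,0,0,0,0],[0,0,0,0,0,0,0],[0,0,0,0,0,0,0]]' ; python3 r.py 21.8 23 .53 .28 .04
python3 -c "
from bench import ctrl
import cv2
cv2.imwrite('pics/w7.png',cv2.resize(ctrl.get_image('scene')[200:290,370:490],(800,600))[:,:,::-1])"
```

```text
time: 24.45
ee_pos: [0.5249, 0.2759, 0.0555]
eef_rot: [[-0.857, -0.385, 0.341], [-0.355, 0.923, 0.151], [-0.373, 0.008, -0.928]]
ft_force: [0.8, 0.2, -1.2]
width: 0.0207
finger_force: 40.0
rot [ 0.8 -1.1  0.6] shift before rot [-0.1  1.7 16.8] after [ 0.2  1.9 16.7]
[ 21.4  32.4 110.5   3.4  15.3 -94.2] [0.5249 0.2759 0.0555] [ 0.341  0.151 -0.928] 24.4
```

View pics/w7.png

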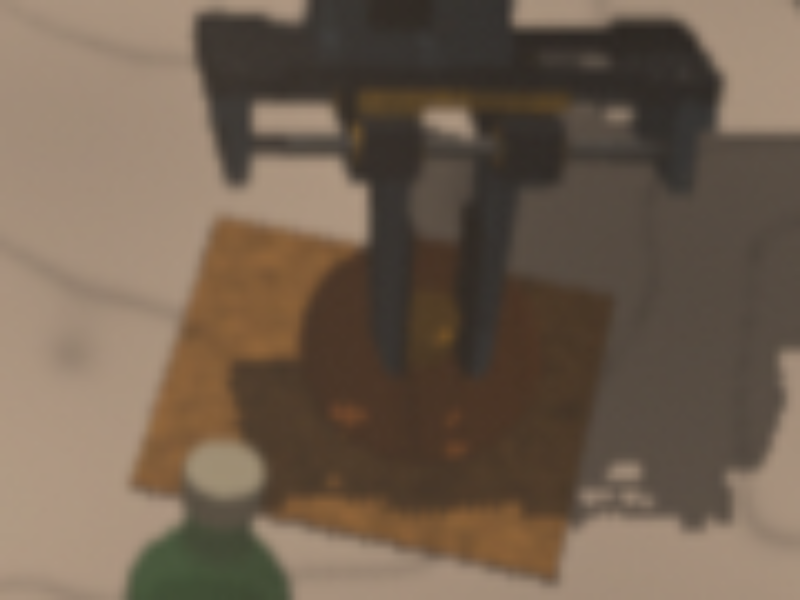

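The cover, at (420,350), hangs over the mat with its outer edge low. I lower it gently until it touches.

```bash
python3 -m inch '[[2.2,0,5.6,0,0,0,0],[1.5,0,3.7,0,0,0,0],[0.8,0,1.9,0,0,0,0],[0,0,0,0,0,0,0],[0,0,0,0,0,0,0]]' 15; python3 -m inch '[[0.8,0,1.9,0,0,0,0],[0.8,0,1.9,0,0,0,0],[0,0,0,0,0,0,0],[0,0,0,0,0,0,0]]' 8
```

```text
time: 25.12
ee_pos: [0.5253, 0.2761, 0.0439]
eef_rot: [[-0.857, -0.385, 0.342], [-0.355, 0.923, 0.151], [-0.374, 0.008, -0.928]]
ft_force: [-0.6, 0.3, -1.8]
width: 0.0217
finger_force: 15.0
time: 25.62
ee_pos: [0.5252, 0.2761, 0.0397]
eef_rot: [[-0.857, -0.385, 0.342], [-0.355, 0.923, 0.151], [-0.373, 0.008, -0.928]]
ft_force: [0.1, 0.4, -1.8]
width: 0.022
finger_force: 8.0
```

```bash
python3 -m inch '[[0.8,0,1.9,0,0,0,0],[0.8,0,1.9,0,0,0,0],[0,0,0,0,0,0,0],[0,0,0,0,0,0,0]]' 8; python3 -m inch '[[0.8,0,1.9,0,0,0,0],[0,0,0,0,0,0,0],[0.8,0,1.9,0,0,0,0],[0,0,0,0,0,0,0],[0,0,0,0,0,0,0]]' 6
```

```text
time: 26.12
ee_pos: [0.5251, 0.2761, 0.0355]
eef_rot: [[-0.857, -0.385, 0.342], [-0.355, 0.923, 0.151], [-0.374, 0.008, -0.928]]
ft_force: [0.4, -0.5, 0.4]
width: 0.0218
finger_force: 8.0
time: 26.75
ee_pos: [0.525, 0.2761, 0.0315]
eef_rot: [[-0.857, -0.385, 0.342], [-0.355, 0.923, 0.151], [-0.374, 0.008, -0.928]]
ft_force: [-2.8, -0.3, 3.5]
width: 0.0214
finger_force: 6.0
```

```bash
python3 -m inch '[[0.8,0,1.9,0,0,0,0],[0,0,0,0,0,0,0],[0.6,0,1.4,0,0,0,0],[0,0,0,0,0,0,0],[0,0,0,0,0,0,0]]' 4; python3 -c "
from bench import ctrl
import cv2,numpy as np
a=ctrl.get_image('wrist');b=ctrl.get_image('scene')[200:290,370:490]
cv2.imwrite('pics/w8.png',np.hstack([cv2.resize(a,(400,300)),cv2.resize(b,(400,300))])[:,:,::-1])"
```

```text
time: 27.38
ee_pos: [0.5249, 0.2761, 0.0278]
eef_rot: [[-0.857, -0.385, 0.342], [-0.355, 0.923, 0.151], [-0.373, 0.008, -0.928]]
ft_force: [-1.7, -0.9, 2.2]
width: 0.0218
finger_force: 4.0
```

View pics/w8.png

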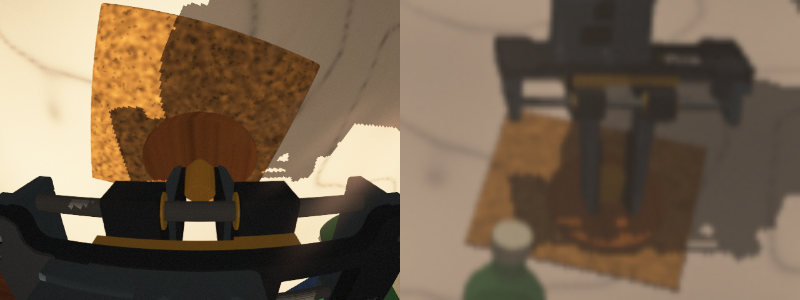

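The cover is nearly flat on the outer part of the mat, with the knob at (200,180) in the left half. I release it, back off, bring the tool upright and look.

```bash
python3 -m inch '[[0,0,0,0,0,0,1],[0,0,0,0,0,0,1],[0,0,0,0,0,0,1],[0,0,0,0,0,0,1],[0,0,0,0,0,0,1],[0,0,-20,0,0,0,1],[0,0,-50,0,0,0,1],[0,0,-50,0,0,0,1],[0,0,0,0,10,0,1],[0,0,0,0,10,0,1]]'; python3 -m inch '[[0,0,0,0,0,0,1],[0,0,0,0,0,0,1],[0,0,0,0,0,0,1]]';python3 w.py w9 cover=.01 cover_knob=.035 ; python3 r.py 21.8 0 .515 .272 .15
python3 - <<'E'
from h import *
for c in ['top','scene']:
    ctrl.get_image(c)
    for n,z in [('cover',.01),('cover_knob',.035)]:
        for q in ctrl.place_of(n,c)[:1]: print(n,c,round(q['conf'],2),np.round(at_z(c,q['uv'],z),4))
E
```

```text
time: 28.72
ee_pos: [0.4837, 0.2581, 0.1404]
eef_rot: [[-0.922, -0.386, 0.042], [-0.385, 0.923, 0.026], [-0.049, 0.008, -0.999]]
ft_force: [0.2, 1.2, -1.0]
width: 0.0911
finger_force: 0.0
time: 29.1
ee_pos: [0.4831, 0.258, 0.138]
eef_rot: [[-0.921, -0.386, 0.045], [-0.385, 0.923, 0.028], [-0.053, 0.008, -0.999]]
ft_force: [0.2, -0.6, 0.6]
width: 0.0909
finger_force: 0.0
[0.4831 0.258  0.138 ] [[-0.9215 -0.3858  0.0454]
 [-0.3848  0.9226  0.0281]
 [-0.0527  0.0084 -0.9986]] [ 21.5017  25.9557  95.906    0.6623  55.127  -91.5431] 29.1
cover [318.4 256. ] 0.67 [0.5069 0.268  0.01  ]
cover_knob [319.9 270.4] 0.75 [0.5091 0.2701 0.035 ]
rot [0.5 3.  0.9] shift before rot [-34.9   0.8  -9.8] after [-34.3   1.2 -11.6]
[ 21.5  26.   95.8   0.7  55.2 -91.5] [0.4836 0.2581 0.1384] [ 0.045  0.028 -0.999] 29.2
cover scene 0.82 [0.4971 0.2782 0.01  ]
cover_knob scene 0.82 [0.5057 0.2695 0.035 ]
```

View pics/w9.png

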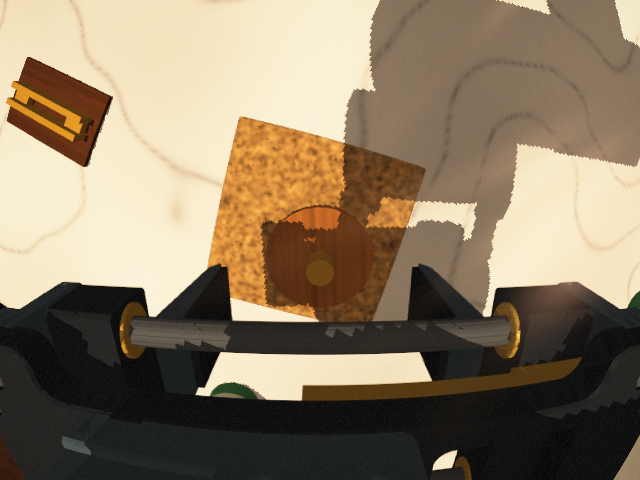

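The picture shows the cover flat on the mat, with its disc at about (320,256) and the knob on top at (320,270). I take it straight down by the knob.

```bash
python3 -m inch '[[0,0,0,0.5,3,0.9,1],[-27.3,1.3,0,0,0,0,1],[0,0,40,0,0,0,1],[0,0,40,0,0,0,1],[0,0,25,0,0,0,1],[0,0,6,0,0,0,1],[0,0,0,0,0,0,1],[0,0,0,0,0,0,1],[0,0,0,0,0,0,1]]'; python3 r.py 21.8 0 .5085 .2695 .021
```

```text
time: 30.68
ee_pos: [0.5095, 0.2698, 0.0284]
eef_rot: [[-0.929, -0.371, 0.001], [-0.371, 0.929, 0.0], [-0.001, 0.0, -1.0]]
ft_force: [0.1, -0.1, -0.1]
width: 0.091
finger_force: 0.0
rot [ 0.   0.1 -0. ] shift before rot [1.  0.  7.4] after [1.  0.  7.4]
[ 22.   38.   94.2  -0.   47.7 -89.8] [0.5095 0.2698 0.0284] [ 0.001  0.    -1.   ] 30.7
```

```bash
python3 -m inch '[[1,0,6,0,0,0,1],[0,0,0,0,0,0,1],[0,0,0,0,0,0,0],[0,0,0,0,0,0,0],[0,0,0,0,0,0,0],[0,0,0,0,0,0,0],[0,0,0,0,0,0,0],[0,0,0,0,0,0,0],[0,0,0,0,0,0,0],[0,0,0,0,0,0,0]]' 10; python3 -m inch '[[0,0,0,0,0,0,0],[0,0,0,0,0,0,0],[0,0,-10,0,0,0,0],[0,0,-30,0,0,0,0],[0,0,-50,0,0,0,0],[0,0,-50,0,0,0,0],[0,0,0,0,0,0,0],[0,0,0,0,0,0,0]]' 30;  python3 r.py 21.8 0 .511 -.2605 .16; python3 w.py w10 cover=.147 cover_knob=.172
```

```text
time: 31.92
ee_pos: [0.508, 0.2693, 0.0215]
eef_rot: [[-0.929, -0.371, -0.0], [-0.371, 0.929, -0.0], [0.0, 0.0, -1.0]]
ft_force: [0.6, 0.8, -0.7]
width: 0.0218
finger_force: 10.0
time: 32.92
ee_pos: [0.5077, 0.2691, 0.1613]
eef_rot: [[-0.929, -0.371, -0.001], [-0.371, 0.929, -0.0], [0.001, -0.0, -1.0]]
ft_force: [0.0, -0.5, -2.0]
width: 0.0214
finger_force: 30.0
rot [-0. -0. -0.] shift before rot [ 193.4 -493.     1.4] after [ 193.6 -492.9    1.3]
[ 22.   27.5  88.   -0.   64.5 -89.8] [0.5077 0.2691 0.1613] [-0.001 -0.    -1.   ] 32.9
[0.5077 0.2691 0.1613] [[-0.9286 -0.371  -0.0006]
 [-0.371   0.9286 -0.0002]
 [ 0.0006 -0.     -1.    ]] [ 21.9716  27.502   88.0165  -0.0004  64.5182 -89.8046] 32.925
cover [319.4 285.4] 0.57 [0.5063 0.2686 0.147 ]
cover_knob [319.3 307.4] 0.84 [0.5075 0.2691 0.172 ]
```

View pics/w10.png

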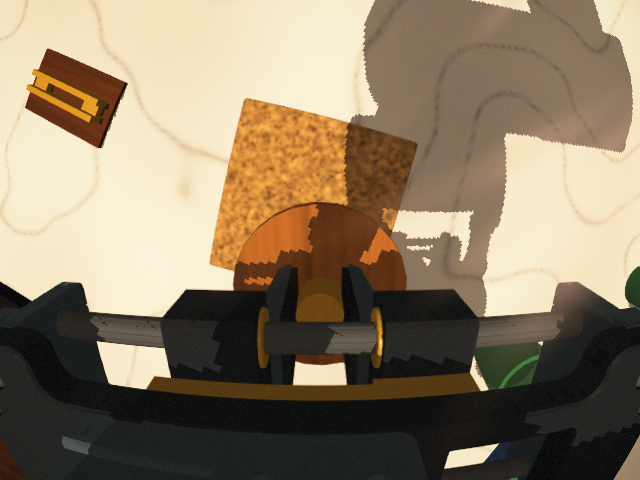

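The cover is held level by the knob at (320,307), and the mat is free. I carry it toward the jar and stop short for a last look.

```bash
python3 -m inch '[[15,-40,0,0,0,0,0],[22,-55,0,0,0,0,0],[22,-55,0,0,0,0,0],[22,-55,0,0,0,0,0],[22,-55,0,0,0,0,0],[22,-55,0,0,0,0,0],[22,-55,0,0,0,0,0],[20,-57,0,0,0,0,0],[0,0,0,0,0,0,0],[0,0,0,0,0,0,0]]'; python3 -m inch '[[0,0,0,0,0,0,0],[0,0,0,0,0,0,0]]'
python3 - <<'E'
from h import *
np.set_printoptions(precision=4,suppress=True)
OBS()
for c in ['wrist','top','scene']:
    ctrl.get_image(c)
    for n,z in [('jar_rim',.104),('jar',.004)]:
        for q in ctrl.place_of(n,c)[:1]: print(n,c,round(q['conf'],2),at_z(c,q['uv'],z))
    for r in ctrl.outline_of('jar',c)[:1]:
        cs=max(cv2.findContours(np.array(r['region'],np.uint8),0,1)[0],key=cv2.contourArea)
        P=np.array([at_z(c,p[0],.104)[:2] for p in cs],np.float32)*1000; lo=P.min(0);hi=P.max(0)
        print(' outline',c,r['conf'],lo,hi)
    for q in ctrl.place_of('cover','wrist')[:1] if c=='wrist' else []: print('cover',q['conf'],at_z(c,q['uv'],OBS()['ee_pos'][2]-.0115))
E
python3 r.py 21.8 0 .511 -.2605 .16
```

```text
time: 34.33
ee_pos: [0.5108, -0.189, 0.1606]
eef_rot: [[-0.929, -0.37, -0.002], [-0.37, 0.929, 0.001], [0.002, 0.002, -1.0]]
ft_force: [-0.7, -0.4, -1.2]
width: 0.0211
finger_force: 30.0
time: 34.58
ee_pos: [0.5114, -0.1882, 0.1615]
eef_rot: [[-0.928, -0.372, -0.001], [-0.372, 0.928, 0.0], [0.001, 0.0, -1.0]]
ft_force: [0.1, 0.1, -0.7]
width: 0.0211
finger_force: 30.0
jar_rim wrist 0.81 [ 0.5094 -0.2634  0.104 ]
jar wrist 0.9 [ 0.5138 -0.2614  0.004 ]
 outline wrist 0.7 [ 467.4058 -293.7561] [ 543.6046 -225.4659]
cover 0.61 [ 0.5109 -0.1897  0.15  ]
 outline top 0.74 [745.0571  39.8157] [770.1525 216.8147]
jar_rim scene 0.89 [ 0.5088 -0.2585  0.104 ]
jar scene 0.74 [ 0.5199 -0.2536  0.004 ]
 outline scene 0.82 [ 481.8789 -292.6891] [ 643.4615 -163.4105]
rot [ 0. -0. -0.] shift before rot [ 26.8 -66.    1.5] after [ 26.8 -66.    1.5]
[ -26.6   25.3   92.1   -0.    62.6 -138.3] [ 0.5114 -0.1892  0.1615] [-0. -0. -1.] 35.2
```

```bash
python3 -m inch '[[13.5,-33,0,0,0,0,0],[13.4,-33.2,0,0,0,0,0],[0,0,0,0,0,0,0],[0,0,0,0,0,0,0],[0,0,20,0,0,0,0],[0,0,12,0,0,0,0],[0,0,4,0,0,0,0],[0,0,0,0,0,0,0],[0,0,0,0,0,0,0]]'; python3 -m inch '[[0,0,2,0,0,0,0],[0,0,2,0,0,0,0],[0,0,2,0,0,0,0],[0,0,2,0,0,0,0],[0,0,0,0,0,0,0],[0,0,0,0,0,0,0]]'
```

```text
time: 36.35
ee_pos: [0.5112, -0.2608, 0.126]
eef_rot: [[-0.929, -0.371, 0.0], [-0.371, 0.929, -0.0], [-0.0, -0.001, -1.0]]
ft_force: [0.2, -0.2, -0.9]
width: 0.0212
finger_force: 30.0
time: 37.1
ee_pos: [0.511, -0.2607, 0.1175]
eef_rot: [[-0.929, -0.371, -0.0], [-0.371, 0.929, -0.0], [0.0, 0.0, -1.0]]
ft_force: [-0.2, -0.0, -0.0]
width: 0.0212
finger_force: 30.0
```

```bash
python3 -m inch '[[0,0,1,0,0,0,0],[0,0,1,0,0,0,0],[0,0,0,0,0,0,0],[0,0,0,0,0,0,0]]' 15
```

```text
time: 37.6
ee_pos: [0.5109, -0.2607, 0.1155]
eef_rot: [[-0.929, -0.371, -0.0], [-0.371, 0.929, -0.0], [0.0, 0.0, -1.0]]
ft_force: [-0.7, -0.9, -1.3]
width: 0.0216
finger_force: 15.0
```

```bash
python3 -m inch '[[0,0,0.7,0,0,0,0],[0,0,0.7,0,0,0,0],[0,0,0,0,0,0,0],[0,0,0,0,0,0,0]]' 8
```

```text
time: 38.1
ee_pos: [0.5112, -0.2607, 0.1147]
eef_rot: [[-0.929, -0.371, 0.0], [-0.371, 0.929, -0.0], [-0.0, -0.0, -1.0]]
ft_force: [-1.5, 2.6, 9.1]
width: 0.0218
finger_force: 8.0
```

Contact comes at the expected seated height. I release, retreat and check.

```bash
python3 -m inch '[[0,0,-0.5,0,0,0,0],[0,0,0,0,0,0,0.5],[0,0,0,0,0,0,0.5],[0,0,0,0,0,0,0.5],[0,0,-20,0,0,0,0.5],[0,0,-50,0,0,0,0.5],[0,0,-50,0,0,0,0.5],[50,0,0,0,0,0,0.5],[0,0,0,0,0,0,0.5],[0,0,0,0,0,0,0.5]]'
python3 - <<'E'
from h import *
OBS(); a=ctrl.get_image('wrist')
for n,z in [('cover',.104),('cover_knob',.129),('jar',.004)]:
    for q in ctrl.place_of(n,'wrist')[:1]: print(n,round(q['conf'],2),np.round(at_z('wrist',q['uv'],z),4))
b=ctrl.get_image('scene')
T=[(n,z,q) for n,z in [('cover',.104),('cover_knob',.129),('jar',.004)] for q in ctrl.place_of(n,'scene')[:1]]
for n,z,q in T: print('scene',n,round(q['conf'],2),np.round(at_z('scene',q['uv'],z),4))
cv2.imwrite('pics/w11.png',np.hstack([cv2.resize(a,(400,300)),cv2.resize(b[150:240,190:310],(400,300))])[:,:,::-1])
E
```

```text
time: 39.35
ee_pos: [0.4646, -0.2793, 0.2347]
eef_rot: [[-0.929, -0.37, -0.0], [-0.37, 0.929, -0.0], [0.0, -0.0, -1.0]]
ft_force: [0.2, 0.1, -0.6]
width: 0.0455
finger_force: 0.0
cover 0.63 [ 0.5209 -0.2583  0.104 ]
cover_knob 0.77 [ 0.5122 -0.2617  0.129 ]
scene cover 0.56 [ 0.5131 -0.2538  0.104 ]
scene cover_knob 0.98 [ 0.5002 -0.2622  0.129 ]
scene jar 0.88 [ 0.5144 -0.2564  0.004 ]
```

View pics/w11.png

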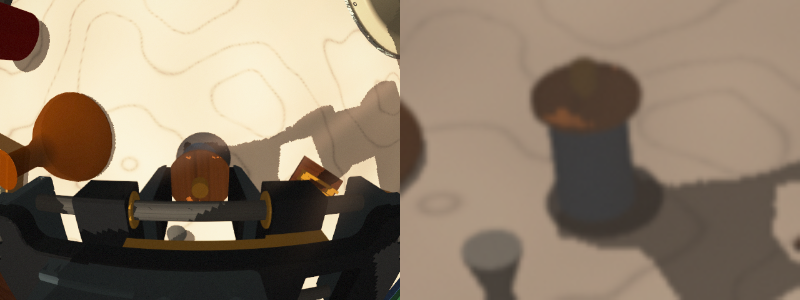

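The right half shows the cover at (586,95) sitting level and centred on the upright jar on the coaster. The robot is clear, so I hand the job in.

```bash
python3 -c "
from bench import ctrl; print(ctrl.close_job())"
```

```text
the job is handed in; nothing more can be done
None
```

I handed the job in after about 40 s: the jar stands upright on the coaster with the cover on its rim, knob up, and looked seated and level in my last check, but the hand-in call returned no verdict.

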